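Load the bench analyser, shut its hood and hold the shutter open

TASK

Stand the small white screw-cap sample bottle upright in the well of the bench analyser and swing the shielding hood down until it is fully shut; only then take the knob on the analyser's side and pull the spring-return shutter rod straight out until the dark ring on the rod has just come out of the collar. Keep holding it there for the reading: the program finishes with the knob still gripped and the ring still just outside the collar. Leave the beaker and the screw-cap jar standing where they are.

Things in the scene. Friction and masses are not known exactly. Their poses are not given: they have to be found in the camera images.
- analyser: Fixed bench analyser: low white housing 176 (x) x 197 (y) mm, deck 75 mm above the worktop under a grey hinged hood; grey panel with keys on the -y side (up to 100 mm high). Origin on the worktop on the axis of the sample well; x to its back, y to its left side, where the shutter rod comes out. Front face x = -85 mm, back +91, left side y = +87, right -110. Turned by -0.2 to 0.08 rad.
- well_floor (a point): Centre of the floor of the sample well in the deck: round blind hole of 44 mm diameter, 40 mm deep (floor 35 mm above the worktop), 4 mm chamfer at its mouth. The deck is flat and free for 55 mm either side (y) of the axis and 60 mm in front of it.
- sample_bottle: Loose small white screw-cap bottle, 74 mm high, about 70 g: body 40 mm diameter up to 56 mm, cap 33 mm diameter from 56 to 74 mm. Origin at the centre of its base, z up. Stands on the worktop at any turn. Seated in the well its top stands 34 mm above the deck.
- hood (a joint): Hood angle (rad): 0 fully shut on the deck, grows as it opens up and back; starts at 1.5 to 1.7 (about upright), end stop 1.75. A friction hinge (0.25 N m) holds it where it is left; 2 to 4 N at the tab moves it. Hood 118 mm long from hinge to front wall, 104 wide, 48 high (45 inside).
- hood_tab (a point): In the outer part (8 mm from the end) of the hood's black grip tab: 30 mm wide (along y of the analyser), 10 thick, standing 32 mm out from the middle of the front wall (it points up while the hood stands open). 142 mm from the hinge along the hood, 28 mm above its rim; 104 mm above the worktop when shut. The point's x points along the hood to the hinge, z out of its top.
- hood_hinge (a point): Middle of the hood's hinge line, parallel to y of the analyser, 65 mm behind the well axis, 76 mm above the worktop. At hood angle a the tab lies at x = -142 cos a + 28 sin a, z = 142 sin a + 28 cos a (mm) from it, in the analyser's axes.
- shutter (a joint): Travel (m) of the steel shutter rod along +y of the analyser: 0 at rest (shut), end stop 0.050. A spring always pulls it back: 4.4 N at 0, 7.8 N at 0.031. Rod 11 mm diameter with one dark ring 4 mm wide, hidden at rest: it begins to show at 0.027 and is just fully outside the collar at 0.031.
- knob_grip (a point): Middle of the black turned knob on the end of the rod, where to grip it: knob 26 mm diameter, 32 mm long, axis along y of the analyser, 45 mm above the worktop; at rest the point is at y = 134.5 mm from the well axis. The knob's inner end stands 19 mm outside the collar (steel bush, 23 mm diameter, face at y = 97 mm). Free space all round it.
- beaker: Loose 72 mm high glass beaker, 58 mm diameter, standing on the worktop near the bottle; origin at the centre of its base. Not to be moved.
- jar: Loose 72 mm high glass jar with a wide screw cap, 62 mm diameter, standing on the worktop near the bottle; origin at the centre of its base. Not to be moved.
Mind the look-alikes: they are no part of the job. What is shaped like the sample_bottle but green, pink or turquoise is not meant.

How it is judged:
By the outcome, as a careful person would: the job done as asked, in the order asked, and still so for the second after the job is handed in, while the arm keeps its last pose, push and grip.
It also fails if it takes over 54 s, if anything falls off the work surface, if the arm or the gripper's body presses on something with over 40 N, if the wrist force passes 120 N, or if a joint passes its speed limit or range.

ROBOT

A 7-joint arm with a two-finger parallel gripper is mounted at the origin on a cart in front of the work surface, level with it; the furniture and walls round the work are solid. World frame = base frame: x ahead of the robot, y to its left, z up, the work surface at z = 0. Lengths are in m, angles in degrees, forces in N, time in s.
With the tool pointing down it reaches from about 0.35 to 0.9 m from the base axis. Payload 19.9 kg.
Tool frame: the origin (TCP) lies at the very end of the fingers, on their centre line; the grasp point (between the pads) lies 19 mm behind it; z points along the fingers, y is the line along which they close (so a half turn about z gives the same grasp; the last joint's range is limited). The gripper opens to 85 mm and grips with 20 to 120 N. Pads are 22 mm wide; open, the fingers measure 114 mm over their backs; the gripper's body (76 mm by 85 mm) begins 54 mm behind the grasp point. The pads swing forward as they close: fully open they stand 13 mm farther back than shut.
Start: joints at [60.877, 23.915, -0.59, 92.452, 0.269, 63.638, -3.037], TCP at [0.281, -0.558, 0.231] pointing down, gripper open.
Joint ranges: [-161.28, 161.28], [-22.2, 115.67], [-73.04, 71.86], [3.21, 147.25], [-68.34, 248.33], [10.77, 114.83], [-161.83, 161.83]. Speed limits (degrees/s): [108.29, 108.29, 136.94, 136.94, 172.46, 172.46, 172.46].

INTERFACE

Orientations are given as [roll, pitch, yaw] about the fixed x, y, z axes, in that order (R = Rz(yaw) Ry(pitch) Rx(roll)).
In Python, from plant import telemetry, cams, job gives the robot as it stands.
- The arm moves only by the shell command python3 -m crank 'ROWS' [OPENING] [FORCE]. ROWS is JSON, a list that holds one entry, the list of rows, each a list of 6 numbers: the shift along the tool's x, y, z normalised to -1 to 1, where 1 is 30 cm, then the turn, a rotation vector about the tool's x, y, z normalised to -1 to 1, where 1 is 90 degrees. A call has 1 to 20 rows; each row is the pose to reach, as a shift and turn from the pose commanded when the call began, along the tool's axes at that moment; what a row does not reach only later rows make up. A row lasts 1/8 s, in which the tool goes at most 62.5 mm and 10.7 degrees, less where a joint would pass 70% of its speed; a pose out of reach is approached as far as the arm can. A call with a number of a shift or a turn outside -1 to 1 is refused whole. A call with a gripper value outside its range is refused whole. OPENING is the opening, from -1 (shut) to 1 (fully open), set as the call begins (- or left out, the last holds). The fingers move at their own pace and stop on an object; FORCE is the grip in N (left out, the last holds). Time passes only in rows, so rows that repeat a pose let the fingers close. It gives the time, the measured TCP pose, the force, the opening and the grip force at its end, in the units of the state.
- telemetry.get_obs(): the state, without advancing time (a new reading comes with each control period).
- cams.grab_frame(name): name is "scene" or "side" or "wrist"; returns a dict with "frame" (480x640x3 uint8, red, green, blue), "vertical_fov" (degrees; the focal length in pixels is half the picture's height over the tangent of half this angle, whatever the lens; pixels are square), "cx", "cy" (the principal point, pixels), "distortion" ([k1, k2, p1, p2, k3] as OpenCV has them; the pictures are not rectified), "pose" (4x4, takes a point from camera to world coordinates). Camera axes: x right, y down, z forward; pixel columns grow to the right and rows downward; lengths in m; the calibration is good to about 2 mm. A picture is of the moment at which its call begins. There is no depth.
- job.job_done(): hands the job in; it is judged then, once.
The state is a dict: "time": time; "qpos": joint angles; "joint_vel": joint speeds; "joint_efforts": joint torques, N m; "tool_pos": TCP position; "tool_rot": TCP orientation; "force": force on the tool from outside, world axes, zero at the start; "torque": the same for the moment, N m; "grip_width": opening from 0.0 (shut) to 1.0 (fully open); "gripper_force": force on a finger pad.
Only numpy, scipy, OpenCV 4.12 (cv2) and the standard library are available. Lean on these libraries where they do the work, as an engineer would, in place of code of your own. Each camera call takes 0.05 s, during which the arm holds its last target. There are 200 camera calls.

## Working session

There is one attempt and no reset: what is moved stays moved. The work goes in short steps, Python scripts to look and compute and a shell command to move; the robot and the scene stay as the last step left them, time stands still between calls to the robot, and variables do not carry over. Pictures are saved under pics/ and viewed, at most 10 in all, crops included, and the job is handed in when it is done.

```bash
ls; mkdir -p pics; cat > h.py <<'E'
import numpy as np, cv2
from plant import telemetry, cams
def grab(n,save=None):
    f=cams.grab_frame(n)
    h=f["frame"].shape[0]; fl=h/2/np.tan(np.radians(f["vertical_fov"])/2)
    f["K"]=np.array([[fl,0,f["cx"]],[0,fl,f["cy"]],[0,0,1.]]); f["D"]=np.array(f["distortion"],float); f["pose"]=np.array(f["pose"])
    if save: cv2.imwrite("pics/"+save+".png",f["frame"][...,::-1])
    return f
def ray(f,px):
    p=cv2.undistortPoints(np.array([[px]],float),f["K"],f["D"])[0,0]
    d=f["pose"][:3,:3]@np.array([*p,1.]); return f["pose"][:3,3],d/np.linalg.norm(d)
def onz(f,px,z):
    o,d=ray(f,px); return o+d*(z-o[2])/d[2]
def tri(fps):
    A=np.zeros((3,3));b=np.zeros(3)
    for f,px in fps:
        o,d=ray(f,px);P=np.eye(3)-np.outer(d,d);A+=P;b+=P@o
    x=np.linalg.solve(A,b); return x,[round(float(np.linalg.norm(np.cross(ray(f,p)[1],x-ray(f,p)[0]))),4) for f,p in fps]
def proj(f,X):
    M=np.linalg.inv(f["pose"]); return cv2.projectPoints(np.array(X,float).reshape(-1,3),cv2.Rodrigues(M[:3,:3])[0],M[:3,3],f["K"],f["D"])[0][:,0]
E
python3 - <<'E'
from h import *
import pickle
np.set_printoptions(precision=3,suppress=True)
F={n:grab(n,n) for n in("scene","side","wrist")}
pickle.dump(F,open("F.pkl","wb"))
for n in F: print(n,F[n]["pose"],F[n]["vertical_fov"],F[n]["D"])
print(telemetry.get_obs())
E
```

```text
pics
scene [[-0.799 -0.399  0.45   0.124]
 [-0.602  0.537 -0.591  0.804]
 [-0.005 -0.743 -0.669  0.668]
 [ 0.     0.     0.     1.   ]] 46.21881183310076 [-0.125  0.     0.     0.     0.   ]
side [[ 0.986 -0.095  0.139  0.42 ]
 [-0.168 -0.49   0.855 -0.415]
 [-0.013 -0.866 -0.499  0.525]
 [ 0.     0.     0.     1.   ]] 46.94815766719528 [-0.13  0.    0.    0.    0.  ]
wrist [[ 0.45  -0.856 -0.256  0.347]
 [-0.893 -0.432 -0.127 -0.525]
 [-0.002  0.286 -0.958  0.373]
 [ 0.     0.     0.     1.   ]] 69.46650337529368 [0.001 0.    0.    0.    0.   ]
{'time': 0.15, 'qpos': array([60.876, 23.942, -0.592, 92.476,  0.271, 63.641, -3.035]), 'joint_vel': array([-0.017, -0.173,  0.048, -0.143, -0.007,  0.007,  0.051]), 'joint_efforts': array([  0.001, -86.475,   0.679, -43.506,   0.019,   0.006,  -0.   ]), 'tool_pos': array([ 0.281, -0.558,  0.231]), 'tool_rot': array([-179.942,    0.006,   26.751]), 'force': array([0.381, 0.937, 0.219]), 'torque': array([0.001, 0.004, 0.005]), 'gripper_force': 0.0, 'grip_width': 0.9984227208946305}
```

View pics/scene.png

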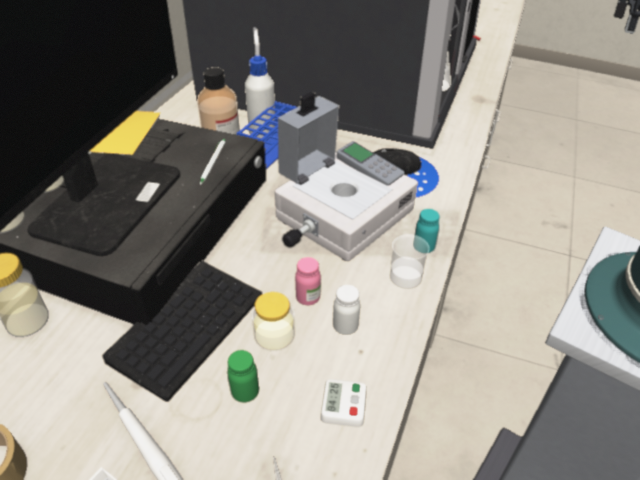

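View pics/side.png

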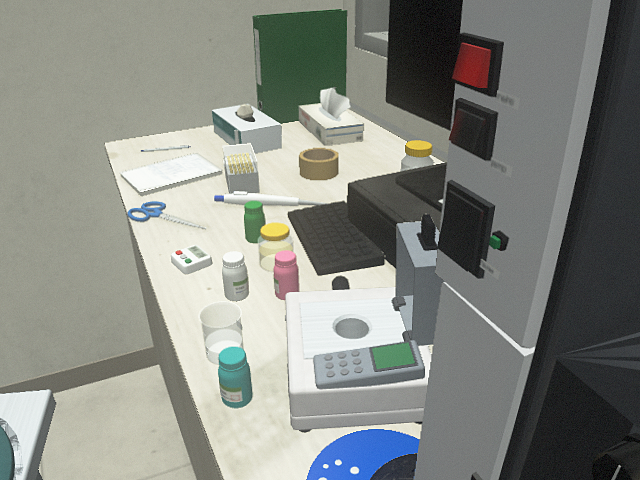

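Scene: the white-capped bottle stands at (346,310) scene / (235,275) side. The look-alikes are pink (308,282), green (243,376) and turquoise (427,231) in the scene view. Only the first is white, so it is the one meant. I'll confirm it in a crop with the analyser details.

```bash
python3 - <<'E'
import cv2,numpy as np
a=cv2.imread("pics/scene.png");b=cv2.imread("pics/side.png")
# left: scene x 260-430,y 90-350 ; right: side x 190-440,y 200-440
A=a[90:350,260:430];B=b[205:425,195:445]
A=cv2.resize(A,None,fx=2.3,fy=2.3,interpolation=3);B=cv2.resize(B,None,fx=1.6,fy=1.6,interpolation=3)
o=np.zeros((600,800,3),np.uint8);o[:A.shape[0],:A.shape[1]]=A;o[:B.shape[0],400:400+B.shape[1]]=B
cv2.imwrite("pics/crop1.png",o);print(A.shape,B.shape)
E
```

```text
(598, 391, 3) (352, 400, 3)
```

View pics/crop1.png

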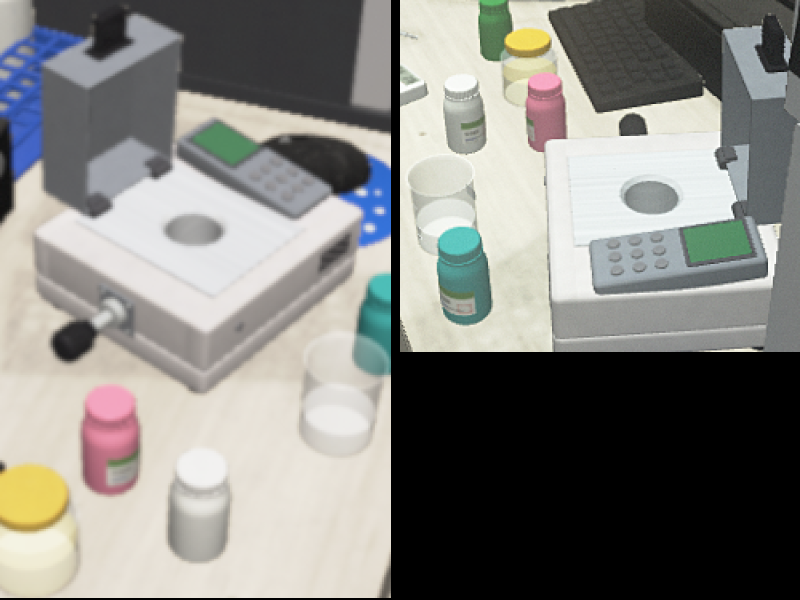

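The crop confirms it: white cap and body at crop (200,505), i.e. scene (347,310). The well mouth is at (344,190) scene / (352,328) side.

```bash
python3 - <<'E'
from h import *
import pickle
np.set_printoptions(precision=4,suppress=True)
F=pickle.load(open("F.pkl","rb"));s,d=F["scene"],F["side"]
S=lambda x,y:(x/2.3+260-.3,y/2.3+90-.3); D=lambda x,y:((x-400)/1.6+195-.2,y/1.6+205-.2)
print("cap",tri([(s,S(202,467)),(d,D(461,84))]))
print("well",tri([(s,S(194,230)),(d,D(651,196))]))
print("tabtop",tri([(s,S(112,12)),(d,D(770,18))]))
print("beaker rim",tri([(s,S(346,357)),(d,D(442,178))]))
print("jar cap",tri([(s,S(32,495)),(d,D(528,42))]))
print("pink cap",tri([(s,S(110,404)),(d,D(545,84))]))
w=tri([(s,S(194,230)),(d,D(651,196))])[0]
kn=onz(s,S(74,341),.045);print("knob",kn)
a=onz(s,S(122,310),.045);print("collar",a)
for p in[(205,335),(37,235),(362,215)]:print(onz(s,S(*p),.075))
for p in[(547,145),(555,298)]:print(onz(d,D(*p),.075))
# white mask for bottle in side
for n in("scene","side"):
  f=F[n]
E
```

```text
cap (array([0.4109, 0.3339, 0.0728]), [0.0003, 0.0003])
well (array([0.555 , 0.1322, 0.0714]), [0.0004, 0.0004])
tabtop (array([0.6385, 0.1253, 0.2279]), [0.0013, 0.0013])
beaker rim (array([0.3892, 0.1886, 0.0707]), [0.0008, 0.0008])
jar cap (array([0.4845, 0.4126, 0.0689]), [0.0006, 0.0006])
pink cap (array([0.4922, 0.3217, 0.0707]), [0.0, 0.0])
knob [0.5681 0.2648 0.045 ]
collar [0.5608 0.2163 0.045 ]
[0.4778 0.2317 0.075 ]
[0.644  0.2126 0.075 ]
[0.4583 0.042  0.075 ]
[0.4808 0.2135 0.075 ]
[0.4634 0.0301 0.075 ]
```

View pics/wrist.png

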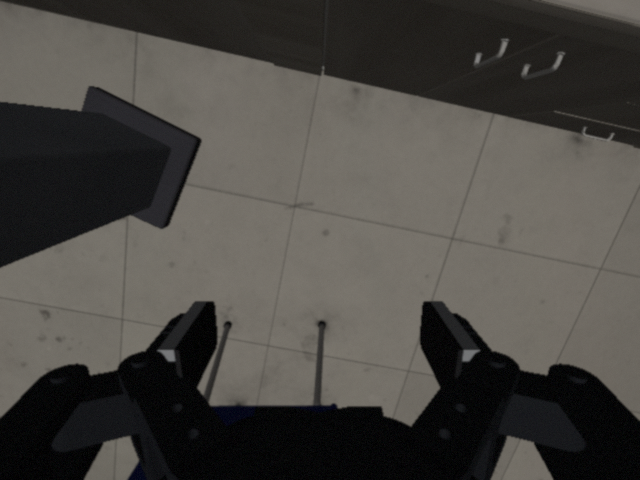

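Wrist shows only floor. The bottle stands at about (0.411,0.334), the well at (0.555,0.132), yaw about -0.105 rad, and the hood at about 1.51 rad. I'll use tool yaw 174° for the bottle and hood (camera facing away from the hood), then 84° for the knob.

```bash
cat > go.py <<'E'
import sys
from h import *
from scipy.spatial.transform import Rotation as R
np.set_printoptions(precision=4,suppress=True)
def rel(p,yaw,tilt=(180,0),cur=None):
    o=telemetry.get_obs(); R0=R.from_euler('xyz',o["tool_rot"],degrees=True)
    t=R.from_euler('xyz',[tilt[0],tilt[1],yaw],degrees=True)
    return np.r_[R0.inv().apply(np.array(p)-o["tool_pos"])/.3,(R0.inv()*t).as_rotvec(degrees=True)/90]
if __name__=="__main__":
    v=[float(x) for x in sys.argv[1:]]
    for i in range(0,len(v),4): print(rel(v[i:i+3],v[i+3]).round(4).tolist())
E
python3 go.py .42 -.1 .33 100
python3 - <<'E'
from h import *
import pickle
F=pickle.load(open("F.pkl","rb"));s,d=F["scene"],F["side"]
for p in[(340,125),(435,140),(520,0),(380,480),(270,160)]:print(p,onz(s,p,0).round(3))
for p in[(440,290),(420,440)]:print(p,onz(d,p,0).round(3))
E
```

```text
[1.1003, -1.1549, -0.3296, -0.0006, -0.0004, -0.8139]
(340, 125) [ 0.754 -0.149  0.   ]
(435, 140) [ 0.547 -0.224  0.   ]
(520, 0) [ 0.742 -1.301  0.   ]
(380, 480) [0.238 0.511 0.   ]
(270, 160) [0.791 0.059 0.   ]
(440, 290) [0.742 0.285 0.   ]
(420, 440) [ 0.609 -0.004  0.   ]
```

```bash
python3 go.py .36 -.26 .33 90
```

```text
[0.6816, -0.7687, -0.33, -0.0006, -0.0003, -0.7028]
```

```bash
python3 -m crank '[[[0.1,-0.1,-0.1,0,0,-0.1],[0.68,-0.77,-0.33,0,0,-0.7],[0.68,-0.77,-0.33,0,0,-0.7],[0.68,-0.77,-0.33,0,0,-0.7],[0.68,-0.77,-0.33,0,0,-0.7],[0.68,-0.77,-0.33,0,0,-0.7],[0.68,-0.77,-0.33,0,0,-0.7],[0.68,-0.77,-0.33,0,0,-0.7]]]' 1 40; python3 go.py .41 .034 .33 140
```

```text
time: 1.15
tool_pos: [0.3591, -0.2607, 0.33]
tool_rot: [-180.0, -0.0, 89.6]
force: [-0.6, -0.0, 0.1]
grip_width: 0.998
gripper_force: 0.0
[0.9835, 0.1622, 0.0001, -0.0002, -0.0002, -0.5604]
```

```bash
python3 -m crank '[[[0.1,0.02,0,0,0,-0.1],[0.98,0.16,0,0,0,-0.56],[0.98,0.16,0,0,0,-0.56],[0.98,0.16,0,0,0,-0.56],[0.98,0.16,0,0,0,-0.56],[0.98,0.16,0,0,0,-0.56],[0.98,0.16,0,0,0,-0.56],[0.98,0.16,0,0,0,-0.56]]]'; python3 go.py .42 .28 .25 174
```

```text
time: 2.15
tool_pos: [0.4088, 0.0323, 0.33]
tool_rot: [-180.0, -0.0, 140.0]
force: [0.4, -0.5, 0.2]
grip_width: 0.997
gripper_force: 0.0
[0.5022, 0.6561, 0.2669, 0.0, -0.0006, -0.3781]
```

```bash
python3 -m crank '[[[0.05,0.07,0.03,0,0,-0.04],[0.5,0.66,0.27,0,0,-0.38],[0.5,0.66,0.27,0,0,-0.38],[0.5,0.66,0.27,0,0,-0.38],[0.5,0.66,0.27,0,0,-0.38],[0.5,0.66,0.27,0,0,-0.38],[0.5,0.66,0.27,0,0,-0.38],[0.5,0.66,0.27,0,0,-0.38]]]'; python3 - <<'E'
from h import *
f=grab("wrist","w1"); print(proj(f,[[.411,.334,.073],[.411,.334,0],[.555,.132,.075]]))
import pickle;pickle.dump(f,open("w1.pkl","wb"))
E
```

```text
time: 3.15
tool_pos: [0.421, 0.2808, 0.2496]
tool_rot: [-180.0, 0.0, 174.2]
force: [0.1, 0.0, 0.9]
grip_width: 1.003
gripper_force: 0.0
[[373.6693942  202.03950576]
 [363.74778676 190.55756234]
 [191.0370963  355.14635191]]
```

View pics/w1.png

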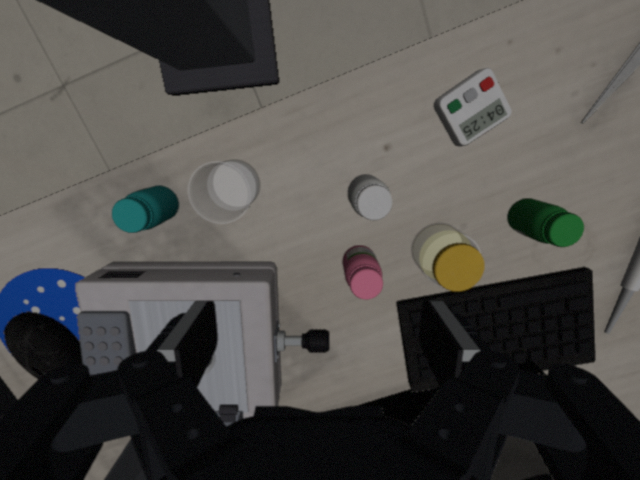

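Wrist view: white bottle cap at (375,199), pink (366,280) and jar (459,267) clear of it, knob at (316,341), and the analyser's left deck edge near column 275.

```bash
python3 - <<'E'
from h import *
import pickle
np.set_printoptions(precision=4,suppress=True)
f=pickle.load(open("w1.pkl","rb"))
im=f["frame"];hsv=cv2.cvtColor(im,cv2.COLOR_RGB2HSV)
m=((hsv[...,2]>150)&(hsv[...,1]<22)).astype(np.uint8);m[:150]=0;m[225:]=0;m[:,:345]=0;m[:,400:]=0
c=max(cv2.findContours(m,0,1)[0],key=cv2.contourArea);e=cv2.minEnclosingCircle(c);print(e,cv2.contourArea(c))
s=pickle.load(open("F.pkl","rb"))
print("cap z.074",onz(f,(375,199),.074), tri([(f,(375,199)),(s["scene"],(347.5,292.7)),(s["side"],(232.9,257.3))]))
k=onz(f,(316,341),.045);a=onz(f,(283,341),.045);print("knob",k,"rod",a,"yaw",np.arctan2(-(k-a)[0],(k-a)[1]))
# left deck edge and white/grey transitions per row
g=cv2.cvtColor(im,cv2.COLOR_RGB2GRAY).astype(int)
for r in range(290,400,15):
    print(r,g[r,236:290:3])
for cc in range(90,270,30): print(cc,g[255:310:3,cc])
E
python3 go.py .411 .335 .12 174 .411 .335 .041 174
```

```text
[0.0518, 0.1765, 0.432, -0.0002, 0.0006, 0.0027]
[0.052, 0.1766, 0.6953, -0.0002, 0.0006, 0.0027]Traceback (most recent call last):
  File "<stdin>", line 7, in <module>
ValueError: max() iterable argument is empty
```

```bash
python3 - <<'E'
from h import *
import pickle
np.set_printoptions(precision=4,suppress=True,linewidth=150)
f=pickle.load(open("w1.pkl","rb"))
im=f["frame"]
s=pickle.load(open("F.pkl","rb"))
print("cap z.074",onz(f,(375,199),.074), tri([(f,(375,199)),(s["scene"],(347.5,292.7)),(s["side"],(232.9,257.3))]))
k=onz(f,(316,341),.045);a=onz(f,(283,341),.045);print("knob",k,"rod",a,"yaw",np.arctan2(-(k-a)[0],(k-a)[1]))
g=cv2.cvtColor(im,cv2.COLOR_RGB2GRAY).astype(int)
print(g[185:215:3,350:400:3])
for r in range(290,400,20): print(r,g[r,236:290:3])
for cc in range(90,270,30): print(cc,g[255:310:3,cc])
E
```

```text
cap z.074 [0.4081 0.3352 0.074 ] (array([0.41  , 0.3348, 0.0729]), [0.0018, 0.0012, 0.0009])
knob [0.5705 0.2635 0.045 ] rod [0.5667 0.2259 0.045 ] yaw -0.10102414300510514
[[ 47  44  57  82  93 100  90  92 107 105 107 112 111 118 119 121 121]
 [ 42  48  77  86  91  92 135 142 140 141 140 135 109 117 119 121 120]
 [ 40  58  80 100 104 140 142 140 140 142 141 142 140 119 121 123 121]
 [ 41  64  87  86 138 141 142 143 140 141 141 139 141 135 121 123 121]
 [ 41  66  91 122 142 142 141 140 140 142 139 141 140 140 123 122 121]
 [ 42  67  92 138 141 141 141 140 140 140 141 141 141 140 127 119 118]
 [ 87  63  81 138 141 143 140 140 140 140 140 140 141 140 127 120 121]
 [118  57  85 136 139 141 141 140 140 141 141 141 141 141 121 121 120]
 [120  99  75 123 140 141 140 141 139 140 141 141 141 137 122 123 123]
 [123 122  82  88 139 139 138 141 141 140 140 142 142 124 123 121 119]]
290 [126 127 126 126 126 124 125 124 126 125 121  93  51  63  93 109 112 112]
310 [126 116 120 127 124 125 125 124 125 125 122 111  55  54  73  96  97 100]
330 [128 127 107 122 125 126 124 126 124 123 123 118  67  39  39  74  82 100]
350 [127 127 116 119 122 123 122 124 124 124 125 121  85  71  84  97  92 104]
370 [126 128 128 105 123 124 123 124 123 125 125 121 106  52  56  95 106 105]
390 [129 123 128 116 121 125 124 125 125 122 122 120 115  61  52 101 101  98]
90 [120 119 120 120 120 119 108  63  64 101 126 124 126 126 126 125 127 125 120]
120 [106 105  79  60  86  52  22  21  66 103 126 126 126 128 125 126 129 127 123]
150 [109 105  79  65  88  57  59  63  66 103 128 127 125 125 126 111 123 125 123]
180 [106 107  84  65  89  60  62  64  67 104 125 125 126 126 125 111 126 125 127]
210 [102 103  83  65  91  60  61  62  67 106 126 126 125 126 124  79   4   0   5]
240 [106 106  80  67  90  60  54  62  64 104 125 124 125 123 124 111 109 110 107]
```

```bash
python3 -m crank '[[[0.055,0.177,0.2,0,0,0],[0.055,0.177,0.4,0,0,0],[0.055,0.177,0.4,0,0,0],[0.055,0.177,0.5,0,0,0],[0.055,0.177,0.6,0,0,0],[0.055,0.177,0.65,0,0,0],[0.055,0.177,0.695,0,0,0],[0.055,0.177,0.695,0,0,0]]]'
python3 -m crank '[[[0,0,0,0,0,0],[0,0,0,0,0,0],[0,0,0,0,0,0],[0,0,0,0,0,0],[0,0,0,0,0,0],[0,0,0,0,0,0]]]' -1 35
```

```text
time: 4.2
tool_pos: [0.4096, 0.3362, 0.0409]
tool_rot: [-180.0, -0.0, 174.3]
force: [0.5, -0.8, 0.9]
grip_width: 1.002
gripper_force: 0.0
time: 4.95
tool_pos: [0.4097, 0.3366, 0.0414]
tool_rot: [180.0, 0.0, 174.3]
force: [-0.9, -1.6, 7.2]
grip_width: 0.442
gripper_force: 34.2
```

```bash
python3 -m crank '[[[0,0,-0.05,0,0,0],[0,0,-0.15,0,0,0],[0,0,-0.3,0,0,0],[0,0,-0.4,0,0,0],[0,0,-0.4,0,0,0]]]'; python3 - <<'E'
from h import *
a=grab("scene")["frame"];b=grab("side")["frame"]
A=cv2.resize(a[190:350,270:430],(480,480));B=cv2.resize(b[180:300,180:286],(318,360))
o=np.zeros((480,800,3),np.uint8);o[:,:480]=A;o[:360,482:]=B;cv2.imwrite("pics/grip.png",o[...,::-1])
E
```

```text
time: 5.58
tool_pos: [0.4101, 0.3371, 0.1635]
tool_rot: [179.9, 0.2, 174.3]
force: [-0.1, -0.4, -1.5]
grip_width: 0.447
gripper_force: 35.4
```

View pics/grip.png

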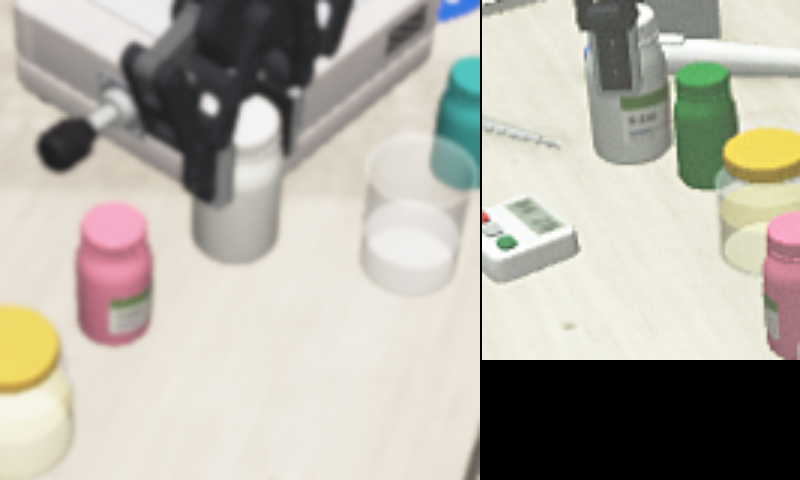

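The bottle is held upright. I'll view the well from close by before placing it.

```bash
python3 go.py .545 .20 .25 174
```

```text
[-0.4949, -0.4068, -0.2961, 0.0, 0.0003, 0.0037]
```

```bash
python3 -m crank '[[[0,0,-0.2,0,0,0],[-0.2,-0.15,-0.3,0,0,0],[-0.35,-0.28,-0.3,0,0,0],[-0.5,-0.405,-0.3,0,0,0],[-0.5,-0.405,-0.3,0,0,0],[-0.5,-0.405,-0.3,0,0,0]]]'; python3 - <<'E'
from h import *
import pickle
f=grab("wrist","w2");pickle.dump(f,open("w2.pkl","wb")); print(proj(f,[[.555,.132,.075],[.57,.266,.045]]))
E
```

```text
time: 6.42
tool_pos: [0.5463, 0.2005, 0.2499]
tool_rot: [-180.0, -0.1, 174.3]
force: [-0.1, 0.2, -1.2]
grip_width: 0.447
gripper_force: 35.8
[[247.14190437 234.86253089]
 [383.01260907 228.61822936]]
```

View pics/w2.png

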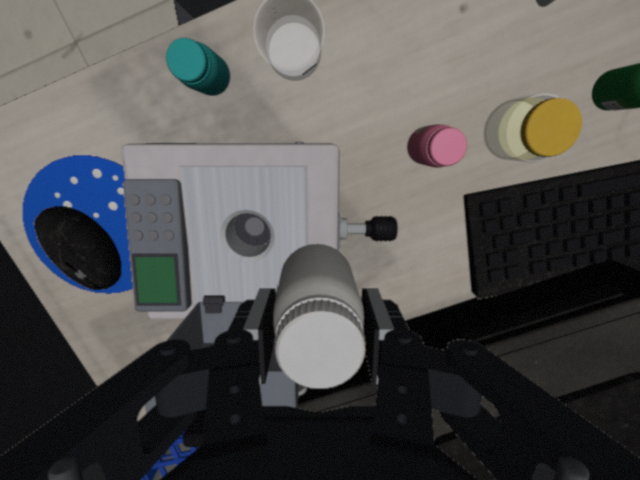

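Well mouth is clear at about (249,233), knob at (383,228). The front deck edge runs along row 145, columns 126–338.

```bash
python3 - <<'E'
from h import *
import pickle
np.set_printoptions(precision=4,suppress=True,linewidth=150)
f=pickle.load(open("w2.pkl","rb"));F=pickle.load(open("F.pkl","rb"))
g=cv2.cvtColor(f["frame"],cv2.COLOR_RGB2GRAY)
print(g[233,215:285:3],g[200:268:3,249])
m=np.zeros_like(g);m[200:268,215:285]=(g[200:268,215:285]<108);m=cv2.morphologyEx(m,cv2.MORPH_CLOSE,np.ones((5,5)))
c=max(cv2.findContours(m,0,1)[0],key=cv2.contourArea);e=cv2.fitEllipse(c);print(e)
for z in(.071,.075):print(onz(f,e[0],z))
print(tri([(f,e[0]),(F["scene"],(344,189.7)),(F["side"],(351.7,327.3))]))
e1=onz(f,(130,145),.073);e2=onz(f,(335,145),.073);d=e2-e1;print("yaw",np.arctan2(-d[0],d[1]))
k=onz(f,(383,228),.045);a=onz(f,(345,228),.045);d=k-a;print(k,"yaw",np.arctan2(-d[0],d[1]))
E
```

```text
[151 154 146 131  64  65  70  59  53  51  53  70  95  98  96  86  53  52  61 119 150 152 155 153] [151 153 152 146 104  56  72  97  98  96  96  81  53  53  53  77  79  75  74 138 154 157 156]
((247.93031311035156, 233.86863708496094), (43.216102600097656, 45.78498077392578), 117.01033782958984)
[0.5551 0.132  0.071 ]
[0.5541 0.1329 0.075 ]
(array([0.555 , 0.1321, 0.0714]), [0.0001, 0.0003, 0.0004])
yaw -0.0993775887962822
[0.5693 0.266  0.045 ] yaw -0.09975857056640328
```

```bash
python3 go.py .5548 .1323 .25 174.3 .5548 .1323 .13 174.3 .5548 .1323 .079 174.3
```

```text
[-0.0527, -0.2268, 0.0005, 0.0001, -0.0009, 0.0013]
[-0.0533, -0.2269, 0.4005, 0.0001, -0.0009, 0.0013]
[-0.0536, -0.2269, 0.5705, 0.0001, -0.0009, 0.0013]
```

```bash
python3 -m crank '[[[-0.03,-0.1,0,0,0,0],[-0.053,-0.227,0,0,0,0],[-0.053,-0.227,0.1,0,0,0],[-0.053,-0.227,0.25,0,0,0],[-0.053,-0.227,0.33,0,0,0],[-0.053,-0.227,0.36,0,0,0],[-0.053,-0.227,0.38,0,0,0],[-0.053,-0.227,0.4,0,0,0],[-0.053,-0.227,0.42,0,0,0],[-0.053,-0.227,0.44,0,0,0],[-0.053,-0.227,0.46,0,0,0]]]'
```

```text
time: 7.85
tool_pos: [0.5558, 0.1313, 0.1125]
tool_rot: [180.0, 0.0, 174.3]
force: [-0.5, 0.2, -0.5]
grip_width: 0.445
gripper_force: 35.8
```

```bash
python3 -m crank '[[[0.003,0.003,0.01,0,0,0],[0.003,0.003,0.03,0,0,0],[0.003,0.003,0.05,0,0,0],[0.003,0.003,0.07,0,0,0],[0.003,0.003,0.09,0,0,0],[0.003,0.003,0.1,0,0,0],[0.003,0.003,0.108,0,0,0],[0.003,0.003,0.108,0,0,0]]]'
```

```text
time: 8.85
tool_pos: [0.5549, 0.1324, 0.0803]
tool_rot: [180.0, -0.0, 174.3]
force: [0.8, -0.1, -0.5]
grip_width: 0.447
gripper_force: 35.8
```

```bash
python3 -m crank '[[[0,0,0.004,0,0,0],[0,0,0.008,0,0,0],[0,0,0.01,0,0,0]]]'
python3 -m crank '[[[0,0,0,0,0,0],[0,0,0,0,0,0],[0,0,0,0,0,0],[0,0,-0.03,0,0,0],[0,0,-0.1,0,0,0],[0,0,-0.25,0,0,0],[0,0,-0.4,0,0,0],[0,0,-0.55,0,0,0],[0,0,-0.62,0,0,0],[0,0,-0.62,0,0,0]]]' 0.35
python3 - <<'E'
from h import *
a=grab("scene")["frame"];b=grab("side")["frame"]
A=cv2.resize(a[80:260,260:440],(450,450),interpolation=2);B=cv2.resize(b[200:400,270:440],(340,400),interpolation=2)
o=np.zeros((450,800,3),np.uint8);o[:,:450]=A;o[:400,452:792]=B;cv2.imwrite("pics/well.png",o[...,::-1])
E
```

```text
time: 9.22
tool_pos: [0.5549, 0.1323, 0.0773]
tool_rot: [180.0, -0.0, 174.3]
force: [-0.2, -0.0, -1.4]
grip_width: 0.447
gripper_force: 35.8
time: 10.48
tool_pos: [0.5554, 0.1327, 0.2661]
tool_rot: [180.0, 0.2, 174.4]
force: [-0.4, -1.6, -0.8]
grip_width: 0.677
gripper_force: 0.0
```

View pics/well.png

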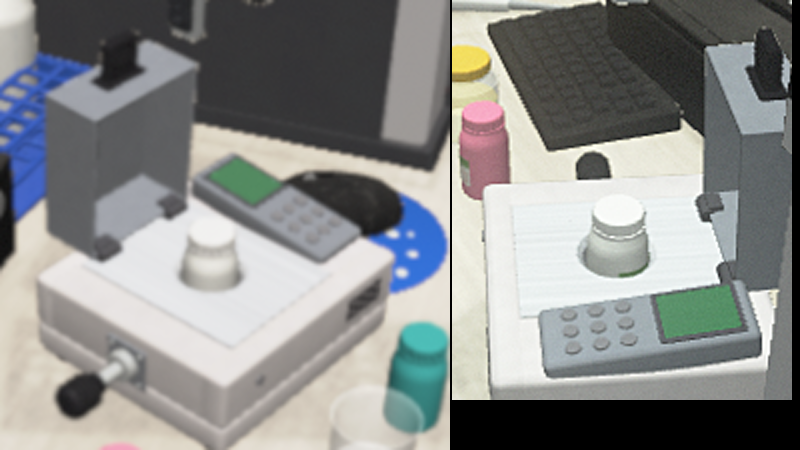

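Seated upright in the well. Next I'll check the cap height and the room behind the hood.

```bash
python3 - <<'E'
from h import *
import pickle
np.set_printoptions(precision=3,suppress=True)
F=pickle.load(open("F.pkl","rb"));s,d=F["scene"],F["side"]
print("cap",tri([(s,(344.2,171.8)),(d,(353.8,305.8))]))
print("well v",tri([(s,(344.2,172.5)),(d,(353.8,307))]))
for p in[(258,62),(214,75),(222,125),(260,115)]:print(p,[onz(s,p,z) for z in(0.,.1,.2)])
print([onz(s,p,.07) for p in[(285,105),(240,150),(300,120)]])
from go import rel
W=np.array([.5548,.1323]);u=np.array([.995,-.0993])
for a,z in((125,.28),(137,.28),(137,.182)): print(rel([*(W+u*a/1000),z],174.3).round(3).tolist(),W+u*a/1000)
E
```

```text
cap (array([0.557, 0.13 , 0.107]), [0.0002, 0.0002])
well v (array([0.557, 0.13 , 0.106]), [0.0002, 0.0002])
(258, 62) [array([ 1.135, -0.299,  0.   ]), array([ 0.984, -0.134,  0.1  ]), array([0.832, 0.031, 0.2  ])]
(214, 75) [array([ 1.178, -0.167,  0.   ]), array([ 1.02 , -0.022,  0.1  ]), array([0.863, 0.123, 0.2  ])]
(222, 125) [array([0.975, 0.013, 0.   ]), array([0.848, 0.131, 0.1  ]), array([0.72, 0.25, 0.2 ])]
(260, 115) [array([ 0.934, -0.074,  0.   ]), array([0.812, 0.057, 0.1  ]), array([0.691, 0.189, 0.2  ])]
[array([ 0.833, -0.048,  0.07 ]), array([0.791, 0.145, 0.07 ]), array([ 0.767, -0.016,  0.07 ])]
[-0.417, -0.0, -0.054, -0.0, 0.0, 0.001] [0.6792 0.1199]
[-0.457, -0.0, -0.054, -0.0, 0.0, 0.001] [0.6911 0.1187]
[-0.457, -0.0, 0.272, -0.0, 0.0, 0.001] [0.6911 0.1187]
```

```bash
python3 -m crank '[[[0,0,-0.1,0,0,0],[-0.1,0,-0.1,0,0,0],[-0.25,0,-0.1,0,0,0],[-0.4,0,-0.1,0,0,0],[-0.46,0,-0.1,0,0,0],[-0.46,0,-0.1,0,0,0],[-0.46,0,0.05,0,0,0],[-0.46,0,0.15,0,0,0],[-0.46,0,0.25,0,0,0],[-0.46,0,0.27,0,0,0],[-0.46,0,0.27,0,0,0]]]' -1 40
python3 - <<'E'
import numpy as np
from go import rel
W=np.array([.5548,.1323]);u=np.array([.995,-.0993])
for a,z in((117,184),(95,190),(65,191),(36,184),(9,170),(-13,150),(-29,124)): print(rel([*(W+u*a/1000),z/1000],174.3).round(3).tolist())
E
```

```text
time: 11.95
tool_pos: [0.692, 0.1189, 0.1831]
tool_rot: [180.0, 0.0, 174.4]
force: [0.3, -0.3, -0.1]
grip_width: -0.001
gripper_force: 0.0
[0.07, -0.001, -0.003, 0.0, 0.0, 0.001]
[0.143, -0.001, -0.023, 0.0, 0.0, 0.001]
[0.243, -0.001, -0.027, 0.0, 0.0, 0.001]
[0.34, -0.001, -0.003, 0.0, 0.0, 0.001]
[0.43, -0.001, 0.043, 0.0, 0.0, 0.001]
[0.503, -0.001, 0.11, 0.0, 0.0, 0.001]
[0.556, -0.001, 0.197, 0.0, 0.0, 0.001]
```

```bash
python3 -m crank '[[[0.035,0,0,0,0,0],[0.07,0,-0.003,0,0,0],[0.105,0,-0.015,0,0,0],[0.143,0,-0.023,0,0,0],[0.19,0,-0.026,0,0,0],[0.243,0,-0.027,0,0,0],[0.29,0,-0.018,0,0,0],[0.34,0,-0.003,0,0,0],[0.385,0,0.017,0,0,0],[0.43,0,0.043,0,0,0],[0.467,0,0.073,0,0,0],[0.503,0,0.11,0,0,0]]]'
```

```text
time: 13.45
tool_pos: [0.5412, 0.1336, 0.1489]
tool_rot: [-180.0, -0.0, 174.3]
force: [1.4, 0.2, 1.0]
grip_width: -0.004
gripper_force: 0.6
```

```bash
python3 -m crank '[[[0.02,0,0.03,0,0,0],[0.04,0,0.06,0,0,0],[0.053,0,0.08,0,0,0],[0.053,0,0.088,0,0,0],[0.053,0,0.09,0,0,0]]]'
```

```text
time: 14.08
tool_pos: [0.5258, 0.1353, 0.1237]
tool_rot: [-179.9, -0.0, 174.4]
force: [-21.8, -7.5, 47.1]
grip_width: -0.002
gripper_force: 23.6
```

```bash
python3 -m crank '[[[0,0,-0.02,0,0,0],[0,0,-0.1,0,0,0],[0,0,-0.3,0,0,0],[0,0,-0.4,0,0,0],[0,0,-0.4,0,0,0]]]'
python3 - <<'E'
from h import *
import pickle
F={n:grab(n) for n in("scene","side")};pickle.dump(F,open("F2.pkl","wb"))
a=F["scene"]["frame"];b=F["side"]["frame"]
A=cv2.resize(a[110:260,260:420],(480,450),interpolation=2);B=cv2.resize(b[230:400,275:435],(310,330),interpolation=2)
o=np.zeros((450,800,3),np.uint8);o[:,:480]=A;o[:330,482:792]=B;cv2.imwrite("pics/shut.png",o[...,::-1])
E
```

```text
time: 14.7
tool_pos: [0.5273, 0.1354, 0.2443]
tool_rot: [180.0, 0.2, 174.3]
force: [0.9, -0.1, -1.6]
grip_width: 0.002
gripper_force: 0.0
```

View pics/shut.png

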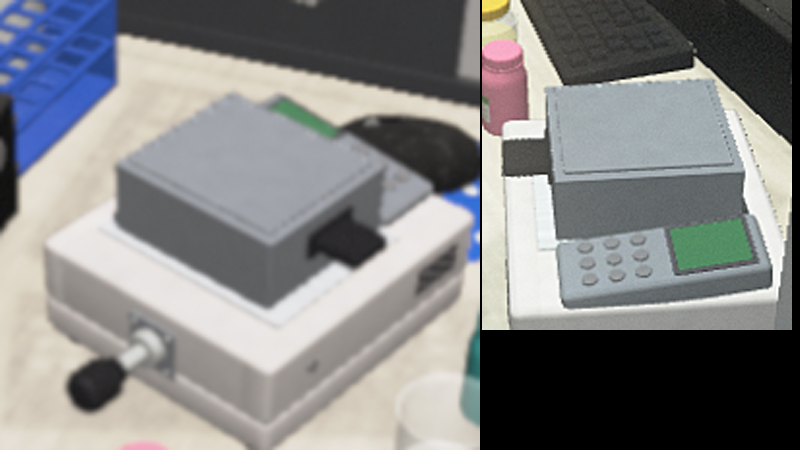

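```bash
python3 - <<'E'
from h import *
import pickle
F=pickle.load(open("F2.pkl","rb"));s,d=F["scene"],F["side"]
print(tri([(s,(349.3,189.7)),(d,(308,276.2))]), "expect", .5548-.053*.995+.052*.0993,.1323+.053*.0993+.052*.995,.124)
print(proj(s,[[.5548-.053*.995+.052*.0993,.1323+.053*.0993+.052*.995,.124]]),proj(d,[[.5548-.053*.995+.052*.0993,.1323+.053*.0993+.052*.995,.124]]))
E
python3 go.py .5688 .2661 .24 84.3
```

```text
(array([0.50881476, 0.18568809, 0.1228844 ]), [0.0015, 0.0015]) expect 0.5072286 0.1893029 0.124
[[349.64104796 191.12775512]] [[307.30507517 273.51631505]]
[-0.098, 0.4493, 0.0061, -0.0002, 0.0, 1.0003]
```

The hood is shut: its front corner is at z 0.123 against 0.124 expected. Next, the knob.

```bash
python3 -m crank '[[[-0.05,0.2,0,0,0,0.12],[-0.1,0.45,0,0,0,0.24],[-0.1,0.45,0,0,0,1],[-0.1,0.45,0,0,0,1],[-0.1,0.45,0,0,0,1],[-0.1,0.45,0,0,0,1],[-0.1,0.45,0,0,0,1],[-0.1,0.45,0,0,0,1],[-0.1,0.45,0,0,0,1],[-0.1,0.45,0,0,0,1],[-0.1,0.45,0,0,0,1]]]' 1
python3 go.py .5688 .2661 .026 84.3
```

```text
time: 16.18
tool_pos: [0.5692, 0.2665, 0.2416]
tool_rot: [-179.9, 0.0, 84.5]
force: [0.3, 0.3, 0.7]
grip_width: 0.999
gripper_force: 0.0
[-0.001, -0.0005, 0.7186, -0.0007, 0.0003, 0.002]
```

```bash
python3 -m crank '[[[0,0,0.2,0,0,0],[0,0,0.4,0,0,0],[0,0,0.5,0,0,0],[0,0,0.6,0,0,0],[0,0,0.67,0,0,0],[0,0,0.72,0,0,0],[0,0,0.72,0,0,0]]]'
python3 -m crank '[[[0,0,0,0,0,0],[0,0,0,0,0,0],[0,0,0,0,0,0],[0,0,0,0,0,0],[0,0,0,0,0,0],[0,0,0,0,0,0],[0,0,0,0,0,0]]]' -1 70
python3 - <<'E'
from h import *
grab("wrist","k0"); print(telemetry.get_obs()["tool_pos"])
E
```

```text
time: 17.05
tool_pos: [0.5691, 0.2665, 0.0257]
tool_rot: [-179.9, 0.0, 84.4]
force: [0.1, 1.0, -0.1]
grip_width: 1.001
gripper_force: 0.0
time: 17.92
tool_pos: [0.5695, 0.2666, 0.027]
tool_rot: [180.0, -0.0, 84.3]
force: [-2.7, -1.5, 8.1]
grip_width: 0.277
gripper_force: 68.1
[0.56950059 0.26660511 0.02697095]
```

View pics/k0.png

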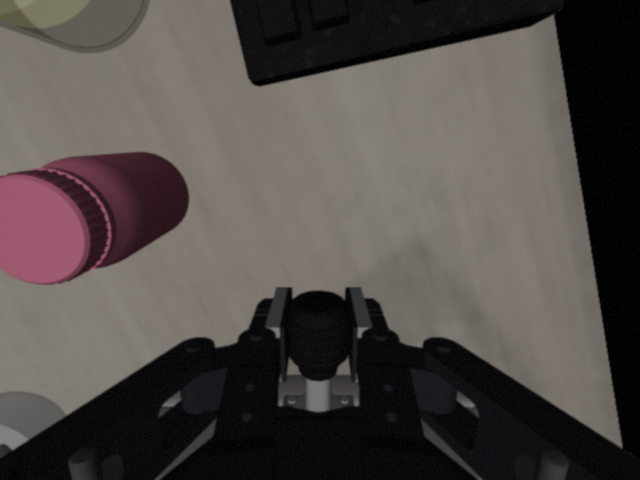

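The knob is between the pads, with the bush visible behind it. I'll pull most of the way, then check the ring.

```bash
python3 -m crank '[[[0.015,0,0,0,0,0],[0.03,0,0,0,0,0],[0.045,0,0,0,0,0],[0.06,0,0,0,0,0],[0.075,0,0,0,0,0],[0.09,0,0,0,0,0],[0.1,0,0,0,0,0],[0.107,0,0,0,0,0],[0.107,0,0,0,0,0],[0.107,0,0,0,0,0]]]'
python3 - <<'E'
from h import *
import pickle
p=telemetry.get_obs()["tool_pos"];print(p,(p-[.5695,.2666,.027])@[.0993,.995,0])
f=grab("scene");pickle.dump(f,open("s3.pkl","wb"));W=np.array([.5548,.1323]);v=np.array([.0993,.995])
print(proj(f,[[*(W+v*.097),.045],[*(W+v*.1495),.045]]))
q=proj(f,[[*(W+v*t/1000),.051] for t in range(90,156,2)])
g=cv2.cvtColor(f["frame"],cv2.COLOR_RGB2GRAY)
print([int(g[int(round(y)),int(round(x))]) for x,y in q])
A=cv2.resize(f["frame"][195:275,260:360],(800,600),interpolation=2);cv2.imwrite("pics/ring.png",A[...,::-1])
E
```

```text
time: 19.23
tool_pos: [0.5726, 0.2976, 0.0269]
tool_rot: [-180.0, 0.1, 84.3]
force: [-5.4, -7.1, 10.7]
grip_width: 0.278
gripper_force: 68.5
[0.57259618 0.29756072 0.02690426] 0.031113365844022828
[[306.65350807 227.48741056]
 [285.0057041  242.85284542]]
[137, 137, 74, 81, 98, 120, 120, 122, 121, 102, 72, 72, 65, 62, 50, 47, 44, 42, 44, 42, 45, 42, 44, 44, 49, 52, 57, 60, 59, 57, 56, 49, 45]
```

View pics/ring.png

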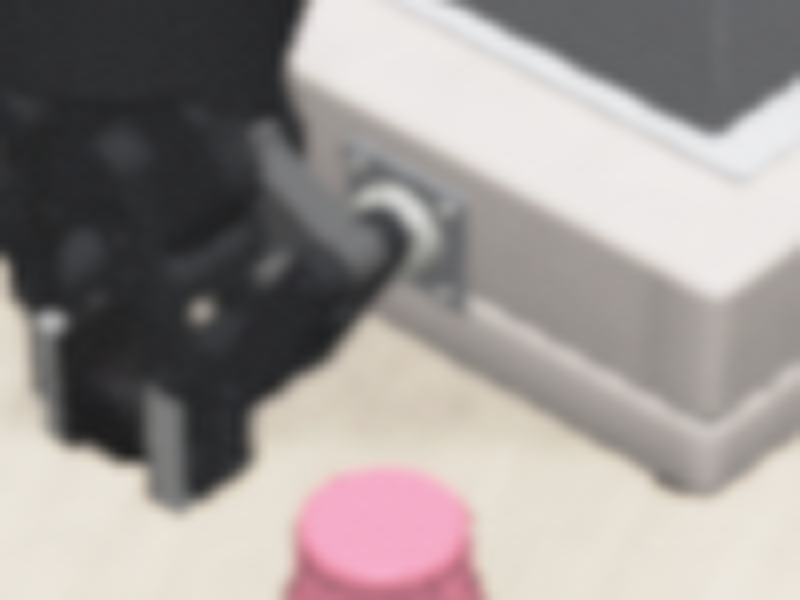

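That crop shows the finger hiding the ring from the scene camera. I have now viewed 11 pictures, one over the limit of 10, so I'll check the ring and grip slip by numbers only from here.

```bash
python3 - <<'E'
from h import *
np.set_printoptions(linewidth=170)
f=grab("wrist");g=cv2.cvtColor(f["frame"],cv2.COLOR_RGB2GRAY);k=cv2.imread("pics/k0.png",0)
cv2.imwrite("pics/k1.png",f["frame"][...,::-1])
print("k0",k[360:425:2,318]);print("k1",g[360:425:2,318])
for r in range(376,424,3): print(r,g[r,294:346:3],"|",k[r,294:346:3])
# knob shift between pads
t=k[290:350,296:342];R=cv2.matchTemplate(g[280:362,290:348],t,cv2.TM_CCOEFF_NORMED);print(cv2.minMaxLoc(R))
W=np.array([.5548,.1323]);v=np.array([.0993,.995])
for s in(0,.027,.031,.035):print(s,proj(f,[[*(W+v*(.097+s)),.0505]]))
print("knob inner end",proj(f,[[*(W+v*(.097+.019+.031)),.0505]]),"collar top",proj(f,[[*(W+v*.097),.0565]]))
E
```

```text
k0 [ 15  10  14  13   9  12   9   9  15  14  42 110 117 116 116 117 117 117 116 116 116 116 116 117 116 111  53  13   8   3  11   9   7]
k1 [ 20  15  15  23  18  15   8  17  18  16  41 124 137 139 138 139 138 138 138 138 138 138 138 140 140 132  65  17   6  12  10  12  13]
376 [130 128 125  59  19  16  18  20  18  19  18  19  15  86 122 125 122 124] | [48 49 49 29 16  8 15 16 15 15 11 11 10 31 47 49 46 49]
379 [129 125 124 122  87  59  26  23  15  24  29  49  72 123 126 122 123 124] | [53 54 54 50 73 56 20 18 16 11 29 49 47 53 55 56 52 53]
382 [127 124 125 123 105 132 138 130 124 124 131 109  80 124 123 125 124 123] | [ 56  59  58  56  81 109 113 114 110 108 108  91  57  57  57  57  58  57]
385 [126 125 124 122 104 134 138 140 141 138 132 109  80 124 124 124 125 123] | [ 60  60  59  60  82 113 118 116 116 117 111  90  58  62  59  63  61  58]
388 [124 123 122 121 104 133 139 137 138 138 131 109  80 123 124 125 126 124] | [ 65  64  65  63  79 112 117 115 116 116 112  90  58  65  65  66  64  64]
391 [126 121 120 117 100 133 139 137 139 139 130 107  87 122 125 124 125 123] | [ 68  65  69
[... 1043 characters left out ...]
3] | [ 9  8 11  4 10 12 25 44 53 41 29 14  9  7  8  5  8  5]
415 [12 13 12 10  9 15 10  8  9 15 11 13 13 10 11 11 13 12] | [12  9  8  7 12  9  8  9 10  8  7  5  6 10 11  2  4  7]
418 [10 14  8 10  7  8  7  7 12  5 11  9  3  9  4 10  7  9] | [ 5  0  1  5  7 14  5  8  3  4  4  7  8  2  7 10  4  9]
421 [ 8  9  9  8  9 11 13 12  8 15  6 12 11  9 16 14 10  8] | [12  7  5  6  7 11  2  7 10  7  5  5  4 11  8 12  4  2]
(-0.3597398102283478, 0.9840913414955139, (3, 22), (6, 10))
0 [[314.47134107 470.33739757]]
0.027 [[314.27997805 421.4711927 ]]
0.031 [[314.24988831 413.79282435]]
0.035 [[314.21931796 405.99328856]]
knob inner end [[314.10019394 375.6148812 ]] collar top [[314.33022304 483.17005854]]
```

No slip: the knob sits at the same pixels between the pads, and the travel is 31.1 mm. I'll add just under 1 mm so the ring is clearly outside.

```bash
python3 -m crank '[[[0.0015,0,0,0,0,0],[0.003,0,0,0,0,0],[0.003,0,0,0,0,0],[0.003,0,0,0,0,0],[0.003,0,0,0,0,0],[0.003,0,0,0,0,0]]]'
python3 - <<'E'
from h import *
import pickle
p=telemetry.get_obs()["tool_pos"];print(p,(p-[.5695,.2666,.027])@[.0993,.995,0])
f=grab("wrist");g=cv2.cvtColor(f["frame"],cv2.COLOR_RGB2GRAY);k=cv2.imread("pics/k0.png",0)
R=cv2.matchTemplate(g[280:362,290:348],k[290:350,296:342],cv2.TM_CCOEFF_NORMED);print(cv2.minMaxLoc(R)[1:4:2])
# hood, beaker, jar unchanged since earlier scene pictures
s=grab("scene")["frame"].astype(int);o=pickle.load(open("F.pkl","rb"))["scene"]["frame"].astype(int);h=pickle.load(open("F2.pkl","rb"))["scene"]["frame"].astype(int)
D=lambda a,b,r:np.abs(a-b)[r[0]:r[1],r[2]:r[3]].mean().round(2)
print("jar",D(s,o,(292,350,250,296)),"beaker",D(s,o,(235,290,390,430)),"hood",D(s,h,(140,200,320,390)))
E
```

```text
time: 20.08
tool_pos: [0.5727, 0.2984, 0.0269]
tool_rot: [-180.0, 0.1, 84.3]
force: [-4.6, -8.5, 11.4]
grip_width: 0.273
gripper_force: 68.5
[0.57265094 0.29839239 0.026889  ] 0.031946320848494414
(0.9841985702514648, (6, 10))
jar 5.53 beaker 6.32 hood 4.96
```

```bash
python3 -c "
from plant import job;print(job.job_done())"
```

```text
the job is handed in; nothing more can be done
None
```

The job is handed in: the bottle is seated in the well, the hood is shut, and the knob is still gripped with the rod about 32 mm out. The ring itself was hidden behind the finger, so "just out" rests on the measured travel and a no-slip check. While shutting the hood, the fingertips briefly pressed on it with about 52 N, and I viewed 11 pictures, one over the limit of 10.

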